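# Open the sloping double-door ware case

## Robot

A 7-joint arm with a two-finger parallel gripper is mounted at the origin on the work surface. World frame = base frame: x ahead of the robot, y to its left, z up, the work surface at z = 0. Lengths are in mm, angles in rad, forces in N, time in s.
With the tool pointing down it reaches from about 425 to 1025 mm from the base axis. Payload 9.4 kg.
Tool frame: the origin (TCP) lies at the centre of the arm's flange, where the gripper is bolted on; the fingertips stand ctrl.tip_reach ahead of it and the grasp point (between the pads) lies 167 mm ahead of it (ctrl.tip_reach is the distance from the TCP to the fingertips, in mm); z points along the fingers, y is the line along which they close (so a half turn about z gives the same grasp; the last joint's range is limited). The gripper opens to 93 mm and grips with 3 to 60 N. Pads are 15 mm wide; open, the fingers measure 128 mm over their backs; the gripper's body (75 mm by 188 mm) begins 65 mm behind the grasp point.
Start: joints at [1.074, 0.599, -0.003, 1.599, 0.002, 0.943, -0.08], TCP at [295.492, -662.049, 404.718] pointing down, gripper open.
Joint ranges: [-2.57, 2.57], [-0.35, 1.97], [-1.29, 1.29], [0.11, 2.56], [-1.05, 4.19], [0.11, 1.86], [-2.63, 2.63]. Speed limits (rad/s): [2.22, 2.22, 3.01, 3.01, 3.14, 3.14, 3.14].

## Interface

Orientations are given as a unit quaternion [x, y, z, w].
In Python, from plant import ctrl gives the robot as it stands.
- The arm moves only by the tool send_rows, never from a script. Its argument "increments" is a list of rows, each a list of 4 numbers: the shift along the tool's x, y, z in mm, then the turn about the tool's z in rad. In form: [[x, y, z, yaw], ...]. A call has 1 to 8 rows; each row is the pose to reach, as a shift and turn from the pose commanded when the call began, along the tool's axes at that moment; what a row does not reach only later rows make up. A row lasts 1/8 s, in which the tool goes at most 62.5 mm and 10.7 degrees, less where a joint would pass 70% of its speed; a pose out of reach is approached as far as the arm can. A call with a gripper value outside its range is refused whole. "jaw" is the opening, from -1 (shut) to 1 (fully open), set as the call begins (left out, the last holds). The fingers move at their own pace and stop on an object; "grip_force" is the grip in N (left out, the last holds). Time passes only in rows, so rows that repeat a pose let the fingers close. It gives the time, the measured TCP pose, the force, the opening and the grip force at its end, in the units of the state.
- ctrl.sense(): the state, without advancing time (a new reading comes with each control period).
- ctrl.snapshot(name): name is "side" or "top" or "wrist"; returns a dict with "pixels" (420x560x3 uint8, red, green, blue), "camera_matrix" (3x3 intrinsics, pixels), "rvec" (rotation vector, rad) and "tvec" (3), from world to camera coordinates, as OpenCV has them; the wrist camera has in their place "T_tool_cam" (4x4, takes a point from camera to tool coordinates, whose origin is the TCP and whose axes are the flange's). Camera axes: x right, y down, z forward; pixel columns grow to the right and rows downward; lengths in mm; the calibration is good to about 2 mm. A picture is of the moment at which its call begins: read the wrist's pose just before it. There is no depth.
- ctrl.finish_job(): hands the job in; it is judged then, once.
The state is a dict: "time_s": time; "joint_positions": joint angles; "dq": joint speeds; "tau": joint torques, N m; "position": TCP position; "orientation": TCP orientation; "ft_force": force on the tool from outside, world axes, zero at the start; "torque": the same for the moment, N m; "gripper_width": finger opening in mm; "gripper_force": force on a finger pad.
Only numpy, scipy, OpenCV 4.12 (cv2) and the standard library are available. Lean on these libraries where they do the work, as an engineer would, in place of code of your own. Each camera call takes 0.05 s, during which the arm holds its last target. There are 200 camera calls.

## Task

Open up the potter's sloping ware case so it can be loaded: draw back the spring bolt and swing the latched leaf wide open, then lift the overlapped leaf and swing it wide open too, both past square to the sloping front. Leave the pots and tools, inside the case and around it, where they are.

Things in the scene. Friction and masses are not known exactly. Their poses are not given: they have to be found in the camera images.
- case: Fixed dark wooden case, 310 wide (y) x 243 deep (x), 90 mm high in front, 213 at the back; its top slopes and is closed by two leaves. Origin: centre of its underside on the table; x points to its back, y to the left as one faces its low front, z up; the low front faces to the robot's left and a little away from it. A small cup and dish stand inside.
- slope_low (a point): Middle of the lower front edge of the sloping top, in the plane of the leaves' undersides. x = up the slope (rises 28 degrees from the table towards the case's back), y as the case, z = outward normal of the slope. Slope is 250 mm long; frame and leaves' outer faces lie 12 mm out along z.
- lamp_bar (a point): Centre of the underside of the white lamp bar that hangs across over the grips: 40 deep (x), 400 wide (y), 38 mm thick, underside 367 mm above the table, axes as the case, on two 20 mm posts at the case's rear corners. It is in the way of a tool held upright over the grips: lean the tool about 28 degrees, square to the slope, leaning out over the low front.
- leafA (a joint): Angle (rad) of the latched leaf, left (case +y): 0 shut, 1.57 square to the slope, stop at 1.85. 133 wide x 206 up the slope x 12 mm thick. The free edge, at the middle of the case, swings up and over to the left. A 7 mm thick strip on its face reaches 15 mm past that edge over the other leaf, which so cannot open first. The bolt holds it shut.
- leafB (a joint): Angle (rad) of the overlapped leaf, right (case -y): 0 shut, stop at 1.85, same size; its free edge (134 mm from its hinge line) swings up and over to the right. No latch of its own: held only by the strip of the latched leaf.
- bolt (a joint): Travel (m) of the latched leaf's spring bolt: 0 shot home, stop at 0.018. It draws straight down the slope, towards the case's low front. The spring pulls 3 N at first, 8.5 N fully drawn, and shoots it home when let go: hold it drawn until the leaf has lifted about 0.2 rad. Clear of its keeper on the upper frame rail beyond 0.015.
- knob_grip (a point): Grip point of the bolt's steel knob: a post 18 mm diameter standing 54 mm out of the leaf, with a 25 mm cap on its last 5 mm. On its axis, 32 mm above the leaf's face; 95 mm from the hinge line of the latched leaf, 110 mm up the slope. x up the slope, z out of the leaf (turns with it).
- rib_grip (a point): Grip point of the plain wooden rib on the overlapped leaf: 12 mm thick (y), 60 mm long up the slope, standing 48 mm out of the leaf. Mid-thickness, mid-length, 32 mm above the leaf's face; 90 mm from that leaf's hinge line, 110 mm up the slope. Axes as for the knob.
- leafA_hinge (a point): Point on the latched leaf's hinge line (along the slope, case y +135), half-way up (125 mm up the slope), in the outer face. x is the hinge axis, z out of the leaf. Stiff hinge (0.36 N m; 4 to 5 N lifts at the free edge): the 0.35 kg leaf stays where it is left at any angle. Strip edge is 149 mm from here.
- leafB_hinge (a point): The same point on the overlapped leaf's hinge line (case y -135), with the same stiff hinge, so this leaf too stays where it is left.
- cup_in: Bystander: beige cup in the case, 68 mm wide, 55 high; origin at its foot.
- dish_in: Bystander: terracotta dish in the case, 84 mm wide, 30 high; origin at its foot.
- vase: Bystander: terracotta vase, 96 mm wide, 130 high; origin at its foot; behind the case.
- footed_pot: Bystander: beige footed pot, 104 mm wide, 100 high; origin at its foot; behind the case.
- brush: Bystander: flat brush lying in front of the case, less than 30 mm high; origin under its middle.
- bowl: Bystander: terracotta bowl, 120 mm wide, 50 high; origin at its foot.
- roller: Bystander: wooden clay roller on two cradle feet, 180 mm long, 44 mm thick; origin under its middle.

How it is judged:
By the outcome, as a careful person would: the job done as asked, in the order asked, and still so for the second after the job is handed in, with the robot touching nothing.
It also fails if it takes over 72 s, if anything falls off the work surface, if the arm or the gripper's body presses on something with over 40 N, if the wrist force passes 120 N, or if a joint passes its speed limit or range.

## Working session

There is one attempt and no reset: what is moved stays moved. The work goes in short steps, Python scripts to look and compute and a tool call to move; the robot and the scene stay as the last step left them, time stands still between calls to the robot, and variables do not carry over. Pictures are saved under pics/ and viewed, at most 10 in all, crops included, and the job is handed in when it is done.

Besides the shell and the picture viewer there is one more tool, called after ">>>" as a command line: name --pt "numbers of a row" for each row, then --argument value for the rest. send_rows: Moves the arm, as the interface text tells. Its arguments: {"type":"object","properties":{"increments":{"type":"array","items":{"type":"array","items":{"type":"number"}}},"jaw":{"type":"number"},"grip_force":{"type":"number"}},"required":["increments"]}

```bash
mkdir -p pics; ls
python3 - <<'E'
from plant import ctrl
import cv2,numpy as np
s=ctrl.sense();print({k:np.round(v,3) for k,v in s.items()},ctrl.tip_reach)
for n in("side","top"):
    d=ctrl.snapshot(n);cv2.imwrite(f"pics/{n}0.png",d["pixels"][:,:,::-1])
    R=cv2.Rodrigues(np.array(d["rvec"]))[0];print(n,d["camera_matrix"],-R.T@np.array(d["tvec"]).ravel())
d=ctrl.snapshot("wrist");print(np.round(d["T_tool_cam"],3))
E
```

```text
pics
{'time_s': np.float64(0.0), 'joint_positions': array([ 1.074,  0.6  , -0.003,  1.6  ,  0.002,  0.943, -0.08 ]), 'dq': array([ 0.   ,  0.001,  0.001, -0.001,  0.001,  0.001, -0.001]), 'tau': array([-0.0000e+00, -7.6506e+01,  1.4970e+00, -2.5234e+01, -5.2000e-02,
        1.7000e-02,  0.0000e+00]), 'position': array([ 295.41, -661.87,  403.85]), 'orientation': array([ 0.978,  0.208, -0.   , -0.001]), 'ft_force': array([-0.031, -0.908,  0.347]), 'torque': array([ 0.032,  0.017, -0.052]), 'gripper_force': np.float64(0.0), 'gripper_width': np.float64(92.779)} 186.1
side [[461.94725826   0.         283.28149567]
 [  0.         461.94725826 209.59048988]
 [  0.           0.           1.        ]] [ 540.94711024  745.35801638 1137.30115355]
top [[465.07311386   0.         276.26817919]
 [  0.         465.07311386 206.12512942]
 [  0.           0.           1.        ]] [ 356.10046605    7.87402533 1333.92575152]
[[-1.0000e-03 -9.7100e-01 -2.3900e-01  6.5588e+01]
 [ 1.0000e+00 -1.0000e-03  0.0000e+00 -7.7200e-01]
 [-0.0000e+00 -2.3900e-01  9.7100e-01  2.0268e+01]
 [ 0.0000e+00  0.0000e+00  0.0000e+00  1.0000e+00]]
```

View pics/side0.png

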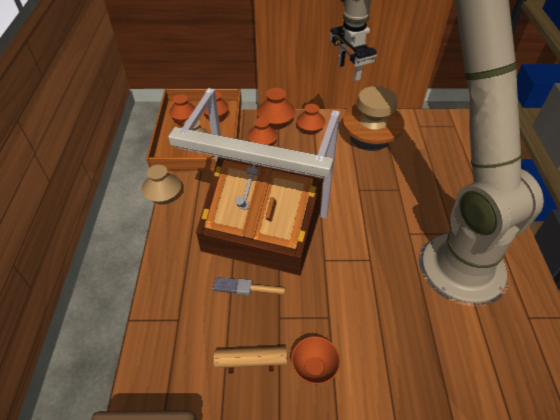

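View pics/top0.png

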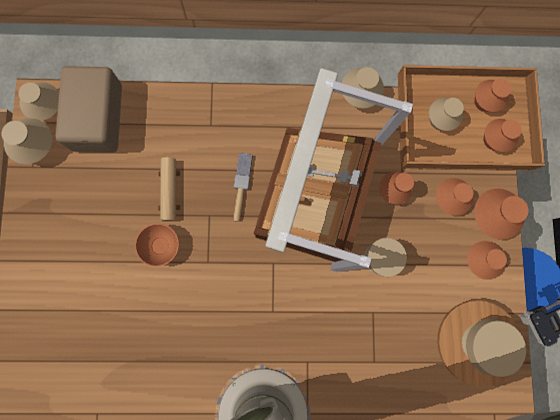

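The side view shows the case around (260,215) and the lamp bar from (172,137) to (328,167). The knob is near (242,202) and the rib near (269,210). In the top view the case is around (315,190), with the lamp bar hiding part of it. I'll enlarge both.

Run:
```python
import cv2
a=cv2.imread("pics/side0.png")[80:275,165:350];cv2.imwrite("pics/s1.png",cv2.resize(a,None,fx=3,fy=3,interpolation=cv2.INTER_CUBIC))
a=cv2.imread("pics/top0.png")[62:272,245:425];cv2.imwrite("pics/t1.png",cv2.resize(a,None,fx=2.8,fy=2.8,interpolation=cv2.INTER_CUBIC))
```

```text
(no output)
```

View pics/s1.png

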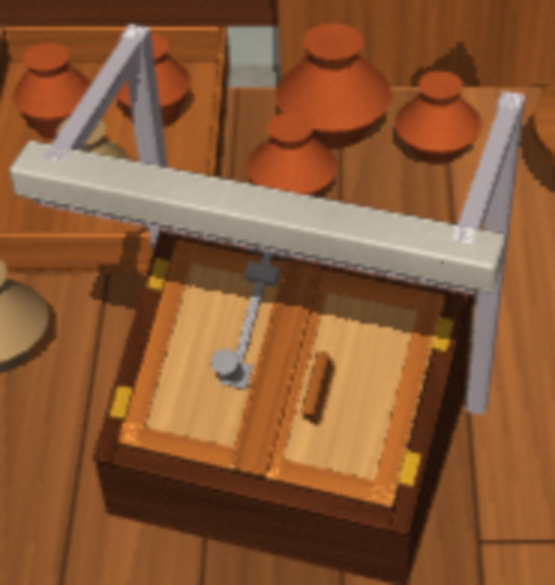

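View pics/t1.png

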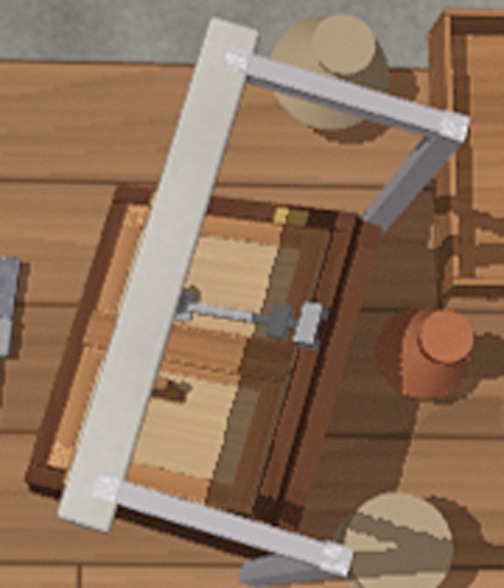

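In the side crop the knob cap is at (228,362), the rib at (318,385), and the leaf corners at (122,440) and (392,500). In the top crop the bar's top-face corners are (212,17), (257,33), (105,532) and (58,515). I'll fit the case pose to these.

```bash
cat > h.py <<'E'
import numpy as np,cv2
from scipy.spatial.transform import Rotation as Ro
from scipy.optimize import least_squares
c,s=np.cos(np.radians(28)),np.sin(np.radians(28))
RS=np.array([[c,0,-s],[0,1,0],[s,0,c]])
def case(p): # x,y,yaw,barx,slx,slz
    return Ro.from_euler('z',p[2]).as_matrix(),np.array([p[0],p[1],0])
def slope(p,q):
    R,t=case(p); return R@(RS@np.array(q)+[p[4],0,p[5]])+t
def inc(p,q): R,t=case(p); return R@np.array(q)+t
E
cat > fit.py <<'E'
from h import *
from plant import ctrl
cam={n:ctrl.snapshot(n) for n in("side","top")}
S=lambda u,v:("side",u/3+165,v/3+80); T=lambda u,v:("top",u/2.8+245,v/2.8+62)
B=lambda a,b:(lambda p:inc(p,[p[3]+a,b,405])); L=lambda *q:(lambda p:slope(p,q)); C=lambda *q:(lambda p:inc(p,q))
F=[(B(-20,200),T(212,17)),(B(20,200),T(257,33)),(B(20,-200),T(105,532)),(B(-20,-200),T(58,515)),
(B(20,200),S(33,143)),(B(20,-200),S(503,235)),
(L(110,40,66),S(228,362)),(L(110,40,12),S(237,382)),(L(110,-45,60),S(318,385)),
(L(22,135,12),S(122,440)),(L(22,-135,12),S(392,500)),(C(-121.5,-155,0),S(405,582)),(C(-121.5,155,0),S(112,512)),
(C(-121.5,155,90),S(98,462)),(C(-121.5,-155,90),S(410,530)),(C(-121.5,155,90),T(118,187)),(C(-121.5,-155,90),T(28,485))]
def res(p):
    o=[]
    for f,(n,u,v) in F:
        d=cam[n];q=cv2.projectPoints(f(p)[None],np.array(d["rvec"],float),np.array(d["tvec"],float),np.array(d["camera_matrix"]),None)[0].ravel()
        o+=[q[0]-u,q[1]-v]
    return o
r=least_squares(res,[650,-100,-1.87,0,-121,90],loss='soft_l1',x_scale=[10,10,.05,10,10,10])
print(np.round(r.x,3));print(np.round(np.array(res(r.x)).reshape(-1,2),1).tolist())
np.save("p.npy",r.x)
p=r.x
for n,q in dict(knob=[110,40,44],rib=[110,-45,44]).items():print(n,slope(p,q).round(1))
E
python3 fit.py
```

```text
[ 591.092 -132.737   -1.859  -64.183 -117.709   76.902]
[[-1.2, -1.0], [0.7, -1.3], [0.5, 0.5], [-1.9, 0.6], [-1.6, -1.6], [1.7, -1.0], [-0.1, 0.0], [0.9, -2.0], [-0.2, -0.6], [-0.3, 0.9], [1.1, 2.3], [1.0, 1.1], [-1.4, 0.0], [-0.9, -1.6], [0.5, 0.7], [1.2, 0.1], [0.0, -0.3]]
knob [ 641.2 -104.6  167.4]
rib [559.7 -80.4 167.4]
```

The fit is good to about 2 px: knob near (641,-105,168), rib near (560,-80,168). The rows can't command a lean directly, so I'll test whether one comes about at the arm's reach limits and then stays. I'll raise the tool to the limit on the -y side, clear of everything.

>>> send_rows --pt "-15 -15 -50 0" --pt "-30 -30 -100 0" --pt "-50 -50 -150 0" --pt "-70 -70 -200 0" --pt "-90 -90 -250 0" --pt "-100 -110 -300 0" --pt "-100 -110 -350 0" --pt "-100 -110 -400 0"

```text
time_s: 1.25
position: [158.8, -601.6, 806.8]
orientation: [0.978, 0.208, 0.0, 0.0]
ft_force: [-1.0, -1.2, -0.2]
gripper_width: 93.0
gripper_force: 0.0
```

```bash
cat > st.py <<'E'
from h import *
from plant import ctrl
s=ctrl.sense();R=Ro.from_quat(s["orientation"]).as_matrix()
print(s["time_s"],s["position"].round(1) if hasattr(s["position"],'round') else s["position"],"q",np.round(s["joint_positions"],3));print(R.round(3).tolist(),"F",np.round(s["ft_force"],1),s["gripper_width"])
E
python3 st.py
```

```text
1.25 [ 158.8 -601.6  806.8] q [ 1.196  0.282  0.039  1.164 -0.011  1.695  0.081]
[[0.913, 0.407, 0.0], [0.407, -0.913, -0.001], [-0.0, 0.001, -1.0]] F [-1.  -1.2 -0.2] 92.95691764763133
```

>>> send_rows --pt "-20 -10 -50 0" --pt "-40 -20 -100 0" --pt "-60 -30 -150 0" --pt "-80 -40 -200 0" --pt "-90 -40 -250 0" --pt "-90 -40 -300 0"

```text
time_s: 2.0
position: [64.7, -524.8, 939.6]
orientation: [0.976, 0.21, -0.004, 0.05]
ft_force: [-0.6, -1.5, -1.6]
gripper_width: 93.1
gripper_force: 0.0
```

```bash
python3 st.py
```

```text
2.0 [  64.7 -524.8  939.6] q [ 1.103  0.155  0.318  1.033 -0.048  1.861  0.251]
[[0.912, 0.41, 0.014], [0.41, -0.907, -0.098], [-0.028, 0.095, -0.995]] F [-0.6 -1.5 -1.6] 93.0669866329223
```

It tilts as expected. Now I'll check whether the tilt holds when I back off.

>>> send_rows --pt "0 0 50 0" --pt "0 0 100 0" --pt "0 0 150 0"

```text
time_s: 2.38
position: [68.0, -540.6, 786.4]
orientation: [0.977, 0.21, -0.005, 0.048]
ft_force: [0.2, 1.2, -0.4]
gripper_width: 93.2
gripper_force: 0.0
```

```bash
python3 st.py
```

```text
2.375 [  68.  -540.6  786.4] q [ 1.083  0.127  0.308  1.421 -0.03   1.504  0.239]
[[0.912, 0.41, 0.009], [0.409, -0.908, -0.095], [-0.03, 0.091, -0.995]] F [ 0.2  1.2 -0.4] 93.20411656085709
```

The tilt persists. I'll push further, swinging toward the wanted azimuth (-106°).

>>> send_rows --pt "-25 -10 -60 0" --pt "-50 -20 -120 0" --pt "-75 -30 -180 0" --pt "-100 -40 -240 0" --pt "-120 -50 -300 0" --pt "-130 -60 -360 0" --pt "-130 -60 -420 0" --pt "-130 -60 -480 0"

```text
time_s: 3.38
position: [-62.5, -460.3, 975.7]
orientation: [0.975, 0.208, -0.016, 0.083]
ft_force: [0.1, 1.1, 0.8]
gripper_width: 93.0
gripper_force: 0.0
```

```bash
python3 st.py
```

```text
3.375 [ -62.5 -460.3  975.7] q [ 0.855  0.046  0.817  1.08  -0.056  1.861  0.497]
[[0.913, 0.407, 0.004], [0.402, -0.9, -0.169], [-0.065, 0.156, -0.986]] F [0.1 1.1 0.8] 93.02564940620306
```

>>> send_rows --pt "-25 40 -25 0" --pt "-50 80 -50 0" --pt "-75 120 -75 0" --pt "-100 160 -100 0" --pt "-125 200 -125 0" --pt "-150 240 -150 0" --pt "-175 280 -175 0" --pt "-200 330 -190 0"

```text
time_s: 4.38
position: [-55.8, -509.5, 1028.3]
orientation: [0.966, 0.206, -0.038, 0.152]
ft_force: [0.2, -0.4, -0.9]
gripper_width: 93.1
gripper_force: 0.0
```

```bash
python3 st.py
```

```text
4.375 [ -55.8 -509.5 1028.3] q [ 1.611  0.154 -0.065  0.813  0.028  1.861  0.409]
[[0.913, 0.409, -0.01], [0.386, -0.869, -0.309], [-0.135, 0.278, -0.951]] F [ 0.2 -0.4 -0.9] 93.14535379473593
```

>>> send_rows --pt "-50 20 -20 0" --pt "-100 40 -40 0" --pt "-150 60 -60 0" --pt "-200 80 -80 0" --pt "-250 100 -100 0" --pt "-300 120 -120 0"

```text
time_s: 5.12
position: [-165.6, -500.6, 1097.2]
orientation: [0.946, 0.197, -0.077, 0.247]
ft_force: [-0.8, -0.0, -0.8]
gripper_width: 93.0
gripper_force: 0.0
```

```bash
python3 st.py
```

```text
5.125 [-165.6 -500.6 1097.2] q [ 2.062  0.24  -0.522  0.541  0.168  1.861  0.516]
[[0.91, 0.411, -0.048], [0.335, -0.8, -0.497], [-0.243, 0.437, -0.866]] F [-0.8 -0.  -0.8] 92.98323593392186
```

Pushing against the limits builds lean that stays; it is now 30° toward (-0.05,-0.50). I want about 37°, so the 188 mm wide gripper body clears the bar when the jaws close along the slope. In that orientation the knob can pivot between the pads. One more push.

>>> send_rows --pt "-50 20 -10 0.15" --pt "-100 40 -20 0.3" --pt "-150 60 -30 0.45" --pt "-200 80 -40 0.6"

```text
time_s: 5.62
position: [-252.2, -542.7, 1097.5]
orientation: [0.954, -0.079, -0.011, 0.288]
ft_force: [0.4, -1.2, 0.0]
gripper_width: 93.1
gripper_force: 0.0
```

```bash
cat >> st.py <<'E'
p=np.load("p.npy");p[4],p[5]=-116,79.4
A=case(p)[0]@RS
zs=A.T@R
g=A.T@(s["position"]+167*R[:,2]-slope(p,[0,0,0]))
print("grasp in slope",g.round(1),"tool axes in slope (cols)",zs.round(3).tolist())
E
python3 st.py
```

```text
5.625 [-252.2 -542.7 1097.5] q [ 1.905  0.361  0.143  0.352 -0.241  1.861  0.151]
[[0.987, -0.144, -0.067], [-0.157, -0.821, -0.548], [0.024, 0.552, -0.834]] F [ 0.4 -1.2  0. ] 93.08773926861222
grasp in slope [1154.  -676.9  381.9] tool axes in slope (cols) [[-0.103, 0.991, 0.09], [0.991, 0.095, 0.091], [0.082, 0.098, -0.992]]
```

>>> send_rows --pt "-10 55 -22 0.05" --pt "-20 110 -45 0.1" --pt "-30 165 -65 0.1" --pt "-40 230 -90 0.1"

```text
time_s: 6.12
position: [-262.2, -567.3, 1102.2]
orientation: [0.941, -0.124, -0.003, 0.315]
ft_force: [1.0, -0.2, 0.9]
gripper_width: 92.8
gripper_force: 0.0
```

```bash
python3 st.py
```

```text
6.125 [-262.2 -567.3 1102.2] q [ 1.901  0.43   0.254  0.23  -0.348  1.862  0.059]
[[0.969, -0.231, -0.083], [-0.235, -0.771, -0.591], [0.072, 0.593, -0.802]] F [ 1.  -0.2  0.9] 92.8480326318245
grasp in slope [1188.7 -679.9  374.7] tool axes in slope (cols) [[-0.011, 0.989, 0.145], [0.996, -0.002, 0.088], [0.087, 0.146, -0.985]]
```

>>> send_rows --pt "-25 50 -25 0" --pt "-50 100 -50 0" --pt "-75 150 -75 0" --pt "-100 200 -100 0"

```text
time_s: 6.62
position: [-313.8, -554.2, 1106.9]
orientation: [0.933, -0.125, -0.009, 0.339]
ft_force: [-0.0, 0.3, -0.9]
gripper_width: 93.1
gripper_force: 0.0
```

```bash
python3 st.py
```

```text
6.625 [-313.8 -554.2 1106.9] q [ 2.007  0.474  0.342  0.146 -0.506  1.862  0.108]
[[0.969, -0.226, -0.102], [-0.239, -0.739, -0.629], [0.067, 0.634, -0.77]] F [-0.   0.3 -0.9] 93.05791348803317
grasp in slope [1201.4 -734.4  379.2] tool axes in slope (cols) [[-0.009, 0.98, 0.197], [0.997, -0.007, 0.081], [0.081, 0.197, -0.977]]
```

Lean is now right: jaw line along the slope, 11° extra lean outward. Next I'll write a delta helper and travel around to the case's front.

```bash
cat > go.py <<'E'
import sys
from h import *
from plant import ctrl
s=ctrl.sense();R=Ro.from_quat(s["orientation"]).as_matrix()
p=np.load("p.npy");p[4],p[5]=-116,79.4
A=case(p)[0]@RS
P=np.array(s["position"])
print("t",s["time_s"],"grasp slope",(A.T@(P+167*R[:,2]-slope(p,[0,0,0]))).round(1),"z",(A.T@R[:,2]).round(3),"F",np.round(s["ft_force"],1),"w",round(float(s["gripper_width"]),1),"q",np.round(s["joint_positions"],2))
for a in sys.argv[1:]: # w:x,y,z TCP world or s:u,v,w grasp in slope
    q=np.array([float(v) for v in a[2:].split(",")])
    T=q if a[0]=="w" else slope(p,q)-167*R[:,2]
    print(a,"delta tool from now",(R.T@(T-P)).round(1),"world TCP",T.round(0))
E
python3 go.py w:350,-450,900 w:600,150,650 s:97,40,150 s:97,40,48
```

```text
t 6.625 grasp slope [1201.4 -734.4  379.2] z [ 0.197  0.081 -0.977] F [-0.   0.3 -0.9] w 93.1 q [ 2.01  0.47  0.34  0.15 -0.51  1.86  0.11]
w:350,-450,900 delta tool from now [ 604.2 -358.5   26.1] world TCP [ 350. -450.  900.]
w:600,150,650 delta tool from now [  686.2 -1017.3  -184.4] world TCP [600. 150. 650.]
s:97,40,150 delta tool from now [  763.4 -1133.3    69.4] world TCP [675.  58. 386.]
s:97,40,48 delta tool from now [  755.1 -1153.4   169.1] world TCP [662.  12. 296.]
```

>>> send_rows --pt "50 -30 0 0" --pt "100 -60 0 0" --pt "150 -90 5 0" --pt "200 -120 10 0" --pt "250 -150 10 0" --pt "300 -180 15 0" --pt "350 -210 15 0" --pt "400 -240 15 0"

```text
time_s: 7.62
position: [129.0, -480.5, 969.4]
orientation: [0.932, -0.124, -0.009, 0.339]
ft_force: [-2.1, 0.3, 0.1]
gripper_width: 93.0
gripper_force: 0.0
```

```bash
python3 go.py w:350,-450,900 w:600,150,650
```

```text
t 7.625 grasp slope [ 963.6 -330.6  350.1] z [ 0.198  0.082 -0.977] F [-2.1  0.3  0.1] w 93.0 q [ 0.94 -0.02  0.12  1.23  0.41  1.37 -0.73]
w:350,-450,900 delta tool from now [ 202.4 -116.2   11.8] world TCP [ 350. -450.  900.]
w:600,150,650 delta tool from now [ 286.  -774.5 -199.4] world TCP [600. 150. 650.]
```

>>> send_rows --pt "45 -35 -5 0" --pt "90 -70 -10 0" --pt "130 -110 -20 0" --pt "160 -155 -35 0" --pt "180 -205 -50 0" --pt "200 -255 -65 0" --pt "215 -310 -80 0" --pt "225 -365 -95 0"

```text
time_s: 8.62
position: [437.6, -204.2, 825.8]
orientation: [0.932, -0.124, -0.009, 0.339]
ft_force: [0.4, -0.1, -0.3]
gripper_width: 93.1
gripper_force: 0.0
```

```bash
python3 go.py w:600,150,650
```

```text
t 8.625 grasp slope [ 585.  -113.2  388.8] z [ 0.198  0.082 -0.977] F [ 0.4 -0.1 -0.3] w 93.1 q [ 0.45  0.05 -0.36  1.49  0.71  1.64 -1.71]
w:600,150,650 delta tool from now [  61.6 -409.9 -104.5] world TCP [600. 150. 650.]
```

>>> send_rows --pt "8 -55 -14 0" --pt "16 -110 -28 0" --pt "24 -165 -42 0" --pt "32 -220 -56 0" --pt "40 -270 -70 0" --pt "48 -320 -82 0" --pt "56 -370 -95 0" --pt "60 -410 -105 0"

```text
time_s: 9.62
position: [599.0, 150.4, 650.3]
orientation: [0.933, -0.124, -0.009, 0.339]
ft_force: [0.2, -0.3, 0.7]
gripper_width: 93.1
gripper_force: 0.0
```

```bash
python3 go.py s:97,40,170
python3 - <<'E'
from plant import ctrl
import cv2,numpy as np
d=ctrl.snapshot("wrist");cv2.imwrite("pics/w1.png",d["pixels"][:,:,::-1]);np.savez("w1.npz",K=d["camera_matrix"])
E
```

```text
t 9.625 grasp slope [161.7 -59.2 414.9] z [ 0.197  0.082 -0.977] F [ 0.2 -0.3  0.7] w 93.1 q [-0.14  0.41 -0.5   1.45  0.67  1.84 -2.48]
s:97,40,170 delta tool from now [  79.7 -112.3  234.6] world TCP [678.  67. 404.]
```

q7 is close to its limit, so I'll make the equivalent half turn, in the direction that unwinds it.

>>> send_rows --pt "0 0 0 -0.18" --pt "0 0 0 -0.36" --pt "0 0 0 -0.54" --pt "0 0 0 -0.72" --pt "0 0 0 -0.9" --pt "0 0 0 -1.08" --pt "0 0 0 -1.26" --pt "0 0 0 -1.44"

```text
time_s: 10.68
position: [598.2, 148.4, 651.7]
orientation: [0.781, 0.524, -0.231, 0.248]
ft_force: [-0.3, 0.2, 0.2]
gripper_width: 93.0
gripper_force: 0.0
```

>>> send_rows --pt "0 0 0 -0.18" --pt "0 0 0 -0.36" --pt "0 0 0 -0.54" --pt "0 0 0 -0.72" --pt "0 0 0 -0.9" --pt "0 0 0 -1.08" --pt "0 0 0 -1.26" --pt "0 0 0 -1.44"

```text
time_s: 11.68
position: [598.2, 148.4, 651.7]
orientation: [0.242, 0.909, -0.337, 0.034]
ft_force: [-0.2, -0.2, 0.1]
gripper_width: 93.4
gripper_force: 0.0
```

>>> send_rows --pt "0 0 0 -0.13" --pt "0 0 0 -0.26" --pt "0 0 0 -0.26" --jaw 0.72

```text
time_s: 12.05
position: [598.3, 148.4, 651.7]
orientation: [0.125, 0.932, -0.339, -0.009]
ft_force: [-0.3, 1.1, 0.4]
gripper_width: 79.9
gripper_force: 0.0
```

```bash
python3 go.py s:97,40,170; python3 st.py|tail -1
python3 - <<'E'
from plant import ctrl
import cv2,numpy as np
from h import *
s=ctrl.sense();d=ctrl.snapshot("wrist");cv2.imwrite("pics/w2.png",d["pixels"][:,:,::-1])
p=np.load("p.npy");p[4],p[5]=-116,79.4
R=Ro.from_quat(s["orientation"]).as_matrix();T=np.eye(4);T[:3,:3]=R;T[:3,3]=s["position"];M=np.linalg.inv(T@d["T_tool_cam"])
for q in([110,40,66],[110,40,12],[80,-45,60],[140,-45,60],[22,135,12],[22,-135,12],[22,0,12]):
    print(q,cv2.projectPoints(slope(p,q)[None],cv2.Rodrigues(M[:3,:3])[0],M[:3,3],np.array(d["camera_matrix"]),None)[0].round(0).ravel())
E
```

```text
t 12.05 grasp slope [164.1 -59.3 415.2] z [ 0.197  0.082 -0.977] F [-0.3  1.1  0.4] w 79.9 q [-0.11  0.41 -0.55  1.45  0.68  1.86  0.65]
s:97,40,170 delta tool from now [-79.4 115.  234.5] world TCP [678.  67. 404.]
grasp in slope [164.1 -59.3 415.2] tool axes in slope (cols) [[0.008, -0.98, 0.197], [-0.997, 0.009, 0.082], [-0.082, -0.197, -0.977]]
[110, 40, 66] [352. 216.]
[110, 40, 12] [351. 206.]
[80, -45, 60] [376. 164.]
[140, -45, 60] [336. 163.]
[22, 135, 12] [397. 258.]
[22, -135, 12] [417. 101.]
[22, 0, 12] [406. 186.]
```

View pics/w2.png

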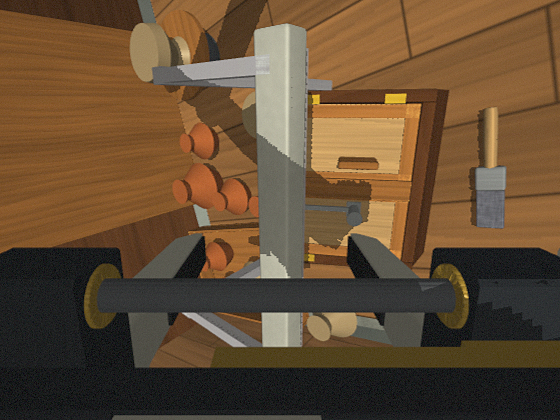

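The knob at about (355,215) and the rib at (357,162) match the predictions within a few pixels. The lamp bar runs down columns 257–307. I'll swing out over the front, then come down.

```bash
python3 go.py s:60,10,380 s:60,40,250 s:80,40,130 s:97,40,70 s:97,40,48
```

```text
t 12.1 grasp slope [164.1 -59.2 415.2] z [ 0.197  0.081 -0.977] F [-0.2  0.3  0.7] w 79.7 q [-0.11  0.41 -0.55  1.45  0.68  1.86  0.64]
s:60,10,380 delta tool from now [-66.7 109.8  19.5] world TCP [686. 201. 572.]
s:60,40,250 delta tool from now [-85.9 135.7 149. ] world TCP [698. 134. 457.]
s:80,40,130 delta tool from now [-76.  139.7 270.2] world TCP [677.  63. 360.]
s:97,40,70 delta tool from now [-71.  134.8 332.1] world TCP [664.  22. 315.]
s:97,40,48 delta tool from now [-69.1 139.1 353.6] world TCP [661.  12. 296.]
```

>>> send_rows --pt "-30 50 10 0" --pt "-67 105 20 0" --pt "-80 125 75 0" --pt "-86 135 130 0" --pt "-82 138 185 0" --pt "-78 140 235 0" --pt "-76 140 270 0" --pt "-76 140 270 0"

```text
time_s: 13.1
position: [676.2, 61.5, 358.2]
orientation: [0.127, 0.932, -0.34, -0.011]
ft_force: [0.4, 0.2, -0.2]
gripper_width: 79.7
gripper_force: 0.0
```

```bash
python3 go.py s:97,40,70 s:97,40,48
python3 - <<'E'
from plant import ctrl
import cv2,numpy as np
from h import *
s=ctrl.sense();d=ctrl.snapshot("wrist");cv2.imwrite("pics/w3.png",d["pixels"][:,:,::-1])
p=np.load("p.npy");p[4],p[5]=-116,79.4
R=Ro.from_quat(s["orientation"]).as_matrix();T=np.eye(4);T[:3,:3]=R;T[:3,3]=s["position"];M=np.linalg.inv(T@d["T_tool_cam"])
for q in([110,40,66],[110,40,12],[80,-45,60],[140,-45,60],[22,135,12],[22,-135,12],[22,0,12]):
    print(q,cv2.projectPoints(slope(p,q)[None],cv2.Rodrigues(M[:3,:3])[0],M[:3,3],np.array(d["camera_matrix"]),None)[0].round(0).ravel())
E
```

```text
t 13.1 grasp slope [ 80.9  39.3 127.4] z [ 0.2    0.077 -0.977] F [ 0.4  0.2 -0.2] w 79.7 q [-0.01  0.71 -0.48  1.68  0.86  1.42  0.43]
s:97,40,70 delta tool from now [ 3.8 -4.4 59.4] world TCP [665.  22. 315.]
s:97,40,48 delta tool from now [ 5.5  0.  80.8] world TCP [662.  12. 296.]
[110, 40, 66] [252. 219.]
[110, 40, 12] [269. 197.]
[80, -45, 60] [297.  91.]
[140, -45, 60] [206.  93.]
[22, 135, 12] [365. 302.]
[22, -135, 12] [398. -58.]
[22, 0, 12] [379. 153.]
```

View pics/w3.png

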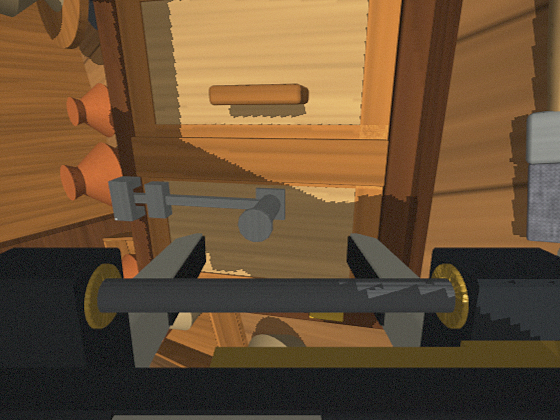

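The knob cap is at (257,221), against a prediction of (252,219), so about 3 mm off. The rib is at (208–308, 95). That's good enough: descend and close, which also draws the bolt to the tool centre.

>>> send_rows --pt "2 0 30 0" --pt "4 0 60 0" --pt "5 1 81 0" --pt "5 1 81 0"

```text
time_s: 13.65
position: [663.9, 14.7, 296.4]
orientation: [0.126, 0.932, -0.339, -0.009]
ft_force: [0.8, 0.6, -0.5]
gripper_width: 79.9
gripper_force: 0.0
```

>>> send_rows --pt "0 0 0 0" --pt "0 0 0 0" --pt "0 0 0 0" --pt "0 0 0 0" --pt "0 0 0 0" --pt "0 0 0 0" --jaw -1 --grip_force 30

```text
time_s: 14.4
position: [664.0, 14.0, 298.1]
orientation: [0.126, 0.932, -0.34, -0.008]
ft_force: [-1.3, -1.7, 9.9]
gripper_width: 27.0
gripper_force: 29.2
```

```bash
python3 go.py s:88,40,48
```

```text
t 14.4 grasp slope [95.9 41.9 51.4] z [ 0.199  0.082 -0.977] F [-1.3 -1.7  9.9] w 27.0 q [ 0.04  0.75 -0.45  1.77  0.94  1.3   0.37]
s:88,40,48 delta tool from now [2.1 8.4 1.6] world TCP [664.  20. 291.]
```

>>> send_rows --pt "0 4 -1 0" --pt "0 8 -1.6 0" --pt "0 8 -1.6 0"

```text
time_s: 14.78
position: [665.8, 19.2, 294.9]
orientation: [0.127, 0.931, -0.342, -0.009]
ft_force: [-3.7, -7.1, 16.2]
gripper_width: 27.3
gripper_force: 29.4
```

```bash
python3 go.py
python3 - <<'E'
from plant import ctrl
import cv2,numpy as np
d=ctrl.snapshot("wrist");a=d["pixels"][150:330,90:420,::-1];cv2.imwrite("pics/w4.png",cv2.resize(a,None,fx=2,fy=2))
E
```

```text
t 14.775 grasp slope [90.2 41.9 51.3] z [ 0.204  0.081 -0.976] F [-3.7 -7.1 16.2] w 27.3 q [ 0.03  0.76 -0.45  1.77  0.93  1.31  0.37]
```

View pics/w4.png

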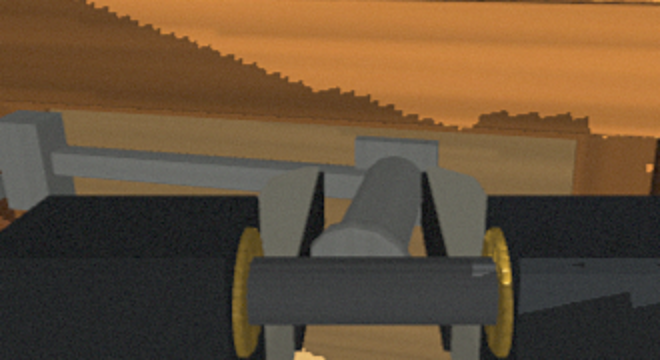

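The knob post stands between the pads with the bolt drawn, and the pull of about 14 N against the spring says it's at the stop. Now I'll lift along the hinge arc.

>>> send_rows --pt "0 2 -0.4 0" --pt "-3 1.2 -5 0" --pt "-8 -0.6 -12.5 0" --pt "-13 -2 -18.5 0" --pt "-18 -3 -24 0" --pt "-18 -3 -24 0"

```text
time_s: 15.58
position: [683.1, 25.6, 314.7]
orientation: [0.128, 0.93, -0.343, -0.013]
ft_force: [-11.3, -12.5, 8.3]
gripper_width: 26.1
gripper_force: 29.5
```

```bash
python3 go.py
python3 - <<'E'
from plant import ctrl
import cv2
d=ctrl.snapshot("side");a=d["pixels"][80:275,165:350,::-1];cv2.imwrite("pics/s2.png",cv2.resize(a,None,fx=3,fy=3))
E
```

```text
t 15.575 grasp slope [90.3 55.5 73.9] z [ 0.207  0.073 -0.976] F [-11.3 -12.5   8.3] w 26.1 q [ 0.02  0.76 -0.45  1.71  0.91  1.36  0.41]
```

View pics/s2.png

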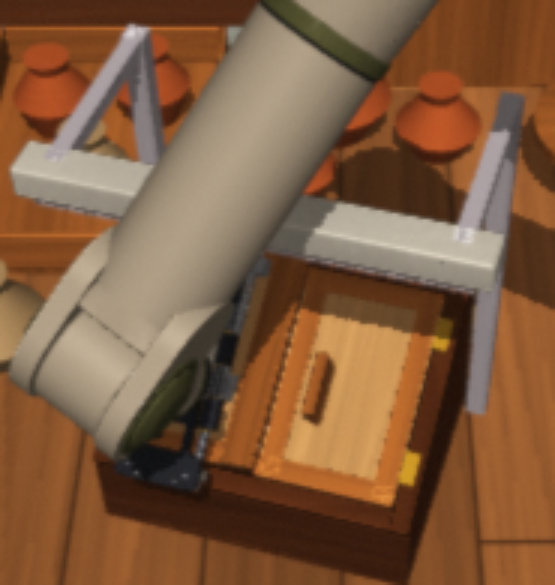

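Leaf A has lifted: the strip's edge has moved off leaf B. Continuing the arc.

>>> send_rows --pt "-6 -1 -5 0" --pt "-11 -2 -10 0" --pt "-18 -4 -14 0" --pt "-24 -6 -18 0" --pt "-34 -7 -22 0" --pt "-43 -8 -25 0" --pt "-53 -9 -27 0" --pt "-62 -9 -29 0"

```text
time_s: 16.62
position: [744.8, 23.2, 347.2]
orientation: [0.127, 0.931, -0.342, -0.012]
ft_force: [-10.7, -9.6, 6.3]
gripper_width: 23.4
gripper_force: 30.0
```

```bash
python3 go.py
```

```text
t 16.625 grasp slope [ 91.8 115.6 109.7] z [ 0.205  0.075 -0.976] F [-10.7  -9.6   6.3] w 23.4 q [ 0.02  0.78 -0.45  1.53  0.9   1.44  0.54]
```

>>> send_rows --pt "-8 0 -0.5 0" --pt "-15 0 0 0" --pt "-15 0 0 0"

```text
time_s: 17.0
position: [760.1, 19.6, 349.1]
orientation: [0.128, 0.931, -0.342, -0.01]
ft_force: [-4.6, -10.1, 10.2]
gripper_width: 23.1
gripper_force: 30.0
```

```bash
python3 go.py
python3 - <<'E'
from plant import ctrl
import cv2
d=ctrl.snapshot("wrist");cv2.imwrite("pics/w5.png",d["pixels"][:,:,::-1])
E
```

```text
t 17.0 grasp slope [ 91.9 131.8 111.8] z [ 0.205  0.078 -0.976] F [ -4.6 -10.1  10.2] w 23.1 q [ 0.02  0.8  -0.44  1.49  0.91  1.45  0.56]
```

View pics/w5.png

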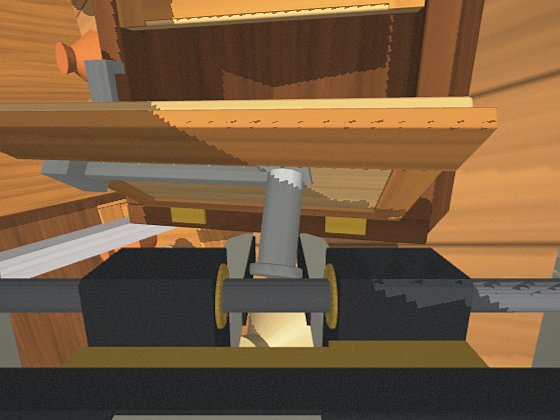

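The leaf stands at about 1.15 rad with the knob in the pads (280,270). I'll release, back out left, go over the free edge and push from the underside.

```bash
python3 go.py s:88,195,125 s:80,195,220 s:80,30,220 s:80,30,129 s:80,134,129
```

```text
t 17.05 grasp slope [ 91.9 131.8 111.9] z [ 0.205  0.078 -0.976] F [-5.2 -9.1  9.7] w 23.3 q [ 0.02  0.8  -0.44  1.49  0.91  1.45  0.56]
s:88,195,125 delta tool from now [-64.    2.   -8.6] world TCP [823.  11. 359.]
s:80,195,220 delta tool from now [ -71.6   -9.6 -103. ] world TCP [838.  60. 439.]
s:80,30,220 delta tool from now [  92.9  -11.8 -115.9] world TCP [680. 107. 439.]
s:80,30,129 delta tool from now [100.1   6.8 -27.1] world TCP [668.  66. 359.]
s:80,134,129 delta tool from now [ -3.6   8.2 -19. ] world TCP [767.  37. 359.]
```

>>> send_rows --pt "0 0 0 0" --pt "0 0 0 0" --pt "0 0 0 0" --pt "0 0 0 0" --jaw 0.4

```text
time_s: 17.55
position: [760.1, 21.7, 347.5]
orientation: [0.126, 0.932, -0.34, -0.01]
ft_force: [-2.0, -4.1, 0.4]
gripper_width: 59.0
gripper_force: 1.6
```

>>> send_rows --pt "0 -3 0 0" --pt "0 -5 0 0" --pt "-30 -3 -4 0" --pt "-64 0 -9 0" --pt "-68 -5 -55 0" --pt "-72 -10 -105 0" --jaw 0.65

```text
time_s: 18.3
position: [839.0, 65.0, 439.8]
orientation: [0.125, 0.933, -0.338, -0.01]
ft_force: [-0.0, 0.6, 0.1]
gripper_width: 76.8
gripper_force: 0.0
```

```bash
python3 go.py s:80,30,220 s:80,30,129 s:80,60,129 s:80,136,129
```

```text
t 18.3 grasp slope [ 74.9 194.8 222.6] z [ 0.196  0.079 -0.977] F [-0.   0.6  0.1] w 76.8 q [-0.05  0.83 -0.43  1.17  0.88  1.66  0.75]
s:80,30,220 delta tool from now [164.6  -5.8  -9.5] world TCP [679. 106. 440.]
s:80,30,129 delta tool from now [171.8  12.   79.4] world TCP [667.  65. 360.]
s:80,60,129 delta tool from now [141.9  12.3  81.8] world TCP [696.  57. 360.]
s:80,136,129 delta tool from now [66.1 12.9 87.9] world TCP [769.  35. 360.]
```

>>> send_rows --pt "55 -2 -4 0" --pt "110 -4 -8 0" --pt "165 -5 -9 0" --pt "168 4 35 0" --pt "172 12 79 0" --pt "142 12 82 0" --pt "125 12 83 0" --pt "110 12 84 0" --jaw -1

```text
time_s: 19.3
position: [726.3, 47.6, 360.2]
orientation: [0.125, 0.933, -0.338, -0.01]
ft_force: [-4.2, 2.1, 2.8]
gripper_width: 2.4
gripper_force: 2.1
```

>>> send_rows --pt "-10 0 1 0" --pt "-18 0 1 0" --pt "-26 0 2 0" --pt "-34 0 2 0" --pt "-40 0 3 0" --pt "-45 0 4 0" --pt "-47 0 4 0" --pt "-47 0 4 0"

```text
time_s: 20.3
position: [771.4, 33.0, 359.7]
orientation: [0.125, 0.932, -0.339, -0.009]
ft_force: [-1.1, 3.3, 1.0]
gripper_width: 0.7
gripper_force: 0.8
```

```bash
python3 go.py; python3 st.py|tail -1
```

```text
t 20.3 grasp slope [ 81.4 139.3 128.5] z [ 0.197  0.081 -0.977] F [-1.1  3.3  1. ] w 0.7 q [ 0.01  0.8  -0.44  1.45  0.89  1.48  0.59]
grasp in slope [ 81.4 139.3 128.5] tool axes in slope (cols) [[0.008, -0.98, 0.197], [-0.997, 0.008, 0.081], [-0.081, -0.197, -0.977]]
```

Leaf A is pushed to about 1.8 rad, next to its stop. For leaf B, I'll push the rib's left face from between the rib and the free edge. The line of push is about 40 mm above the hinge, so it opens the leaf, and I then follow the arc. First I'll get the waypoints in tool axes.

```bash
python3 go.py s:82,-12,120 s:82,-12,71 s:82,-36.5,70.6 s:82,-46,88 s:82,-59,103 s:82,-75,116 s:82,-93,124 s:82,-112,130 s:82,-132,131 s:82,-152,128 s:82,-171,121 s:82,-188,111 s:82,-200,100|cut -c1-75
```

```text
t 20.3 grasp slope [ 81.4 139.3 128.5] z [ 0.197  0.081 -0.977] F [-1.1  3.
s:82,-12,120 delta tool from now [151.5  -0.2  -3.7] world TCP [625.  72. 3
s:82,-12,71 delta tool from now [155.5   9.4  44.1] world TCP [619.  50. 30
s:82,-36.5,70.6 delta tool from now [179.9   9.3  42.5] world TCP [595.  56
s:82,-46,88 delta tool from now [188.    5.8  24.8] world TCP [588.  67. 32
s:82,-59,103 delta tool from now [199.7   2.7   9.1] world TCP [578.  77. 3
s:82,-75,116 delta tool from now [214.6   0.   -4.9] world TCP [564.  88. 3
s:82,-93,124 delta tool from now [231.9  -1.7 -14.2] world TCP [548.  96. 3
s:82,-112,130 delta tool from now [250.4  -3.  -21.6] world TCP [531. 105. 
s:82,-132,131 delta tool from now [270.2  -3.4 -24.2] world TCP [511. 111. 
s:82,-152,128 delta tool from now [290.4  -3.  -22.9] world TCP [492. 115. 
s:82,-171,121 delta tool from now [309.9  -1.8 -17.6] world TCP [473. 117. 
s:82,-188,111 delta tool from now [327.7   0.   -9.2] world TCP [455. 118. 
s:82,-200,100 delta tool from now [340.5   2.1   0.6] world TCP [442. 116.
```

>>> send_rows --pt "50 0 0 0" --pt "100 0 -4 0" --pt "151 0 -4 0" --pt "155 9 44 0" --pt "165 9 43 0" --pt "172 9 43 0" --pt "178 9 42 0" --pt "182 8 38 0"

```text
time_s: 21.3
position: [597.8, 58.9, 316.7]
orientation: [0.126, 0.933, -0.338, -0.002]
ft_force: [24.7, -5.5, 8.7]
gripper_width: 0.6
gripper_force: 12.6
```

```bash
python3 go.py
```

```text
t 21.3 grasp slope [ 82.4 -32.4  79.2] z [ 0.194  0.094 -0.976] F [24.7 -5.5  8.7] w 0.6 q [-0.02  0.68 -0.48  1.9   0.89  1.29  0.27]
```

Contact force is about 25 N along y, as intended. Following the arc.

>>> send_rows --pt "3 -1 -7 0" --pt "6 -2 -13 0" --pt "12 -4 -21 0" --pt "18 -5 -29 0" --pt "25 -6 -36 0" --pt "32 -8 -43 0"

```text
time_s: 22.05
position: [569.0, 88.4, 354.3]
orientation: [0.126, 0.932, -0.339, -0.001]
ft_force: [17.9, -2.1, 16.2]
gripper_width: 0.5
gripper_force: 11.4
```

```bash
python3 go.py
```

```text
t 22.05 grasp slope [ 82.2 -68.1 121.8] z [ 0.194  0.095 -0.976] F [17.9 -2.1 16.2] w 0.5 q [-0.06  0.62 -0.52  1.92  0.82  1.34  0.26]
```

>>> send_rows --pt "8 0 1 0" --pt "17 0 0 0" --pt "25 -1 -4 0" --pt "33 -1 -8 0" --pt "42 -2 -10 0" --pt "51 -2 -11 0"

```text
time_s: 22.8
position: [523.0, 110.2, 368.2]
orientation: [0.126, 0.932, -0.339, 0.007]
ft_force: [22.3, 19.3, 92.9]
gripper_width: 0.3
gripper_force: 45.6
```

```bash
python3 go.py
```

```text
t 22.8 grasp slope [  81.7 -115.9  138. ] z [ 0.193  0.11  -0.975] F [22.3 19.3 92.9] w 0.3 q [-0.09  0.56 -0.55  1.99  0.79  1.33  0.19]
```

Too much force, pressing down. Backing off along the tool axis at once, then looking.

>>> send_rows --pt "0 0 -15 0" --pt "0 0 -22 0" --pt "0 0 -22 0"

```text
time_s: 23.18
position: [518.1, 119.7, 372.7]
orientation: [0.125, 0.933, -0.339, -0.009]
ft_force: [0.6, -0.5, -1.3]
gripper_width: 0.6
gripper_force: 0.0
```

```bash
python3 go.py
python3 - <<'E'
from plant import ctrl
import cv2,numpy as np
a=ctrl.snapshot("wrist")["pixels"][:,:,::-1];b=ctrl.snapshot("side")["pixels"][80:290,160:360,::-1]
b=cv2.resize(b,(400,420))
a=cv2.resize(a,(400,300));c=np.zeros((420,800,3),np.uint8);c[:300,:400]=a;c[:,400:]=b
cv2.imwrite("pics/c1.png",c)
E
```

```text
t 23.175 grasp slope [  77.5 -128.2  145.2] z [ 0.196  0.081 -0.977] F [ 0.6 -0.5 -1.3] w 0.6 q [-0.1   0.56 -0.55  1.98  0.75  1.36  0.21]
```

View pics/c1.png

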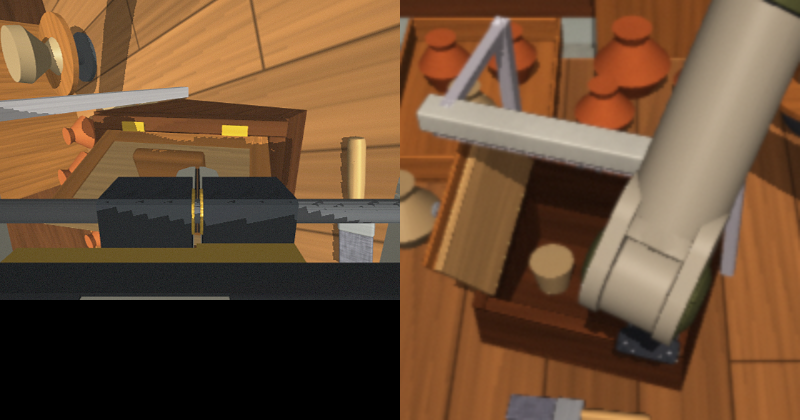

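The composite shows leaf A wide open with the cup inside undisturbed. Leaf B is at about 1 rad, and the finger had climbed onto the rib's top edge. I'll finish leaf B from its underside, as I did with leaf A.

```bash
python3 go.py s:77,-128,222 s:80,0,222 s:82,0,113 s:82,-50,113 s:82,-140,116 |cut -c1-75
```

```text
t 23.275 grasp slope [  77.8 -128.3  144.3] z [ 0.197  0.08  -0.977] F [-0.
s:77,-128,222 delta tool from now [ -6.5 -14.6 -76.1] world TCP [529. 155. 
s:80,0,222 delta tool from now [-134.   -16.5  -65.3] world TCP [651. 116. 
s:82,0,113 delta tool from now [-125.3    3.1   41.6] world TCP [636.  65. 
s:82,-50,113 delta tool from now [-75.5   2.7  37.6] world TCP [588.  79. 3
s:82,-140,116 delta tool from now [14.   1.4 27.5] world TCP [502. 106. 349
```

>>> send_rows --pt "-3 -7 -38 0" --pt "-7 -15 -76 0" --pt "-50 -16 -72 0" --pt "-95 -16 -68 0" --pt "-134 -16 -65 0" --pt "-130 -5 -12 0" --pt "-125 3 41 0" --pt "-125 3 41 0"

```text
time_s: 24.28
position: [634.6, 62.5, 343.3]
orientation: [0.126, 0.932, -0.341, -0.013]
ft_force: [0.3, 0.2, 0.7]
gripper_width: 0.3
gripper_force: 0.0
```

>>> send_rows --pt "20 0 -1 0" --pt "35 0 -3 0" --pt "50 0 -4 0" --pt "60 0 -5 0" --pt "70 0 -6 0"

```text
time_s: 24.9
position: [569.4, 86.9, 348.7]
orientation: [0.126, 0.933, -0.338, -0.007]
ft_force: [6.5, 1.2, 6.2]
gripper_width: 0.5
gripper_force: 3.5
```

```bash
python3 go.py
```

```text
t 24.9 grasp slope [ 81.  -69.  116.1] z [ 0.195  0.085 -0.977] F [6.5 1.2 6.2] w 0.5 q [-0.05  0.62 -0.52  1.92  0.82  1.34  0.26]
```

>>> send_rows --pt "10 0 -1 0" --pt "20 0 -3 0" --pt "30 0 -4 0" --pt "38 0 -5 0"

```text
time_s: 25.4
position: [531.9, 98.9, 348.9]
orientation: [0.126, 0.932, -0.339, -0.009]
ft_force: [3.6, 1.2, 3.2]
gripper_width: 0.4
gripper_force: 1.7
```

>>> send_rows --pt "10 0 -1 0" --pt "18 0 -2 0" --pt "26 0 -3 0" --pt "32 0 -3 0" --pt "32 0 -3 0"

```text
time_s: 26.02
position: [504.8, 106.7, 349.0]
orientation: [0.126, 0.932, -0.339, -0.005]
ft_force: [24.2, -12.0, -6.2]
gripper_width: 0.6
gripper_force: 11.8
```

```bash
python3 go.py
```

```text
t 26.025 grasp slope [  80.6 -135.9  116.8] z [ 0.196  0.089 -0.977] F [ 24.2 -12.   -6.2] w 0.6 q [-0.09  0.58 -0.55  2.04  0.78  1.3   0.16]
```

27 N at y = -136 mm puts leaf B near its stop, at about 1.8 rad. Backing off clear.

>>> send_rows --pt "-30 0 0 0" --pt "-75 0 0 0" --pt "-120 0 0 0" --pt "-125 0 -60 0" --pt "-125 20 -120 0" --pt "-125 60 -160 0" --pt "-125 110 -190 0" --pt "-125 160 -210 0"

```text
time_s: 27.02
position: [679.9, 330.6, 417.2]
orientation: [0.125, 0.933, -0.339, -0.01]
ft_force: [0.8, -0.6, -0.5]
gripper_width: 0.8
gripper_force: 0.0
```

>>> send_rows --pt "0 30 -50 0" --pt "0 60 -100 0" --pt "0 90 -150 0" --pt "0 90 -150 0"

```text
time_s: 27.52
position: [716.3, 490.2, 473.5]
orientation: [0.125, 0.932, -0.34, -0.011]
ft_force: [0.9, -0.7, -1.1]
gripper_width: 0.3
gripper_force: 0.0
```

```bash
python3 go.py
python3 - <<'E'
from plant import ctrl
from h import *
p=np.load("p.npy");p[4],p[5]=-116,79.4
old={n:cv2.imread(f"pics/{n}0.png") for n in("side","top")}
for n in old:
    d=ctrl.snapshot(n);im=d["pixels"][:,:,::-1];cv2.imwrite(f"pics/{n}9.png",im)
    # candidate leaf-face brightness test: project the free-edge corners for several angles and sample along free edge
    for L,sg in(("A",1),("B",-1)):
        for th in(1.2,1.4,1.57,1.7,1.8,1.85):
            e=lambda u,r,h:slope(p,[u,sg*(135-r*np.cos(th)+h*np.sin(th)),12+r*np.sin(th)+h*np.cos(th)])
            P=cv2.projectPoints(np.array([e(u,r,-6) for u in(30,60,90,120,150) for r in(124,142+(8 if sg>0 else 0))]),np.array(d["rvec"]),np.array(d["tvec"]),np.array(d["camera_matrix"]),None)[0].reshape(-1,2).round().astype(int)
            print(n,L,th,"in",[im[y,x].tolist() for x,y in P[0:8:4]],"out",[im[y,x].tolist() for x,y in P[1:8:4]],P[0],P[8])
E
```

```text
t 27.525 grasp slope [-238.   -43.9  427.5] z [ 0.2    0.078 -0.977] F [ 0.9 -0.7 -1.1] w 0.3 q [-0.8   0.9   0.18  0.9   0.32  1.86  0.67]
side A 1.2 in [[9, 13, 28], [6, 13, 29]] out [[6, 15, 29], [12, 17, 31]] [212 219] [224 176]
side A 1.4 in [[50, 87, 122], [51, 86, 122]] out [[47, 81, 115], [45, 81, 115]] [203 217] [215 174]
side A 1.57 in [[49, 84, 120], [47, 82, 115]] out [[46, 82, 117], [49, 85, 120]] [195 215] [208 172]
side A 1.7 in [[47, 82, 117], [48, 83, 119]] out [[51, 89, 126], [52, 90, 128]] [189 214] [202 171]
side A 1.8 in [[51, 87, 124], [51, 90, 126]] out [[74, 129, 178], [81, 139, 190]] [185 213] [198 170]
side A 1.85 in [[51, 89, 126], [52, 92, 129]] out [[33, 74, 129], [46, 87, 130]] [183 212] [196 170]
side B 1.2 in [[18, 35, 70], [15, 35, 73]] out [[15, 32, 67], [15, 32, 66]] [274 234] [286 189]
side B 1.4 in [[76, 90, 101], [24, 53, 119]] out [[62, 75, 87], [16, 31, 62]] [283 235] [294 190]
side B 1.57 in [[99, 118, 133], [17, 33, 64]] out [[96, 113, 128], [15, 29, 58]] [291 237] [302 192]
side B 1.7 in [[108, 129, 144], [26, 46, 67]] out [[108, 127, 142], 
[... 754 characters left out ...]
3]
top A 1.85 in [[92, 124, 153], [98, 130, 159]] out [[72, 112, 159], [64, 94, 131]] [281 107] [323 111]
top B 1.2 in [[48, 68, 97], [26, 38, 58]] out [[48, 68, 93], [24, 33, 53]] [253 200] [295 209]
top B 1.4 in [[48, 68, 96], [29, 35, 58]] out [[49, 70, 95], [48, 72, 115]] [248 208] [291 218]
top B 1.57 in [[59, 84, 118], [27, 40, 61]] out [[46, 63, 89], [31, 43, 64]] [245 216] [288 226]
top B 1.7 in [[93, 130, 175], [60, 81, 100]] out [[70, 99, 136], [55, 74, 94]] [243 222] [286 233]
top B 1.8 in [[66, 93, 110], [107, 145, 168]] out [[70, 98, 122], [151, 194, 221]] [242 227] [285 238]
top B 1.85 in [[80, 106, 129], [137, 177, 208]] out [[71, 94, 120], [135, 177, 209]] [241 230] [284 241]
```

Both cameras show each leaf's bright free edge where an opening of about 1.8 rad predicts it. The arm is clear and reads no force, so I'll hand in.

```bash
python3 -c "
from plant import ctrl
print(ctrl.finish_job())"
```

```text
the job is handed in; nothing more can be done
None
```

I handed the job in at about 27.5 s: the bolt was drawn and both leaves are open to an estimated 1.8 rad, well past square; wrist force briefly hit about 97 N (limit 120 N), and I did not check every pot and tool afterwards.

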